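# Stand the tipped juice carton back up in its row

### The arm

A 7-joint arm with a two-finger parallel gripper is mounted at the origin on the work surface. World frame = base frame: x ahead of the robot, y to its left, z up, the work surface at z = 0. Lengths are in m, angles in degrees, forces in N, time in s.
With the tool pointing down it reaches from about 0.4 to 0.85 m from the base axis. Payload 4.5 kg.
Tool frame: the origin (TCP) lies at the very end of the fingers, on their centre line; the grasp point (between the pads) lies 19 mm behind it (manip.grip_point_offset is the z of the grasp point in the tool frame, in m); z points along the fingers, y is the line along which they close (so a half turn about z gives the same grasp; the last joint's range is limited). The gripper opens to 88 mm and grips with 3 to 60 N. Pads are 18 mm wide; open, the fingers measure 123 mm over their backs; the gripper's body (75 mm by 187 mm) begins 45 mm behind the grasp point.
Start: joints at [75.046, 39.483, -11.15, 89.685, 9.013, 51.709, -12.324], TCP at [0.182, -0.598, 0.239] pointing down, gripper open.
Joint ranges: [-172.22, 172.22], [-26.19, 119.32], [-84.43, 86.54], [7.71, 146.69], [-57.33, 237.33], [2.42, 119.75], [-152.13, 152.13]. Speed limits (degrees/s): [147.25, 147.25, 180, 180, 180, 180, 180].

### API

Orientations are given as [roll, pitch, yaw] about the fixed x, y, z axes, in that order (R = Rz(yaw) Ry(pitch) Rx(roll)).
In Python, from bench import manip gives the robot as it stands.
- The arm moves only by the tool play_rows, never from a script. Its argument "motion" is a list of rows, each an object with "jaw": the finger opening in m, from 0 to 0.0881; "delta_pos": the shift along the tool's x, y, z in m, a list of three; "yaw": the turn about the tool's z in degrees. In form: [{"jaw": jaw, "delta_pos": [x, y, z], "yaw": yaw}, ...]. A call has 1 to 8 rows; each row shifts and turns the commanded pose from where the row before left it, along the tool's axes as they then stand; what a row does not reach is not made up. A row lasts 1/10 s, in which the tool goes at most 50 mm and 8.59 degrees, less where a joint would pass 70% of its speed; a pose out of reach is approached as far as the arm can. A call is refused whole if a number of a shift passes 0.05 or a number of a turn 8.59, either way. A call with a gripper value outside its range is refused whole. The fingers move at their own pace and stop on an object; "squeeze" is the grip in N (left out, the last holds). Time passes only in rows, so rows that do not move let the fingers close. It gives the time, the measured TCP pose, the force, the opening and the grip force at its end, in the units of the state.
- manip.read_state(): the state, without advancing time (a new reading comes with each control period).
- manip.grab_frame(name): name is "scene" or "side" or "wrist"; returns a dict with "frame" (384x512x3 uint8, blue, green, red), "fx", "fy", "cx", "cy" (pixels), "dist" ([k1, k2, p1, p2, k3] as OpenCV has them; the pictures are not rectified), "eye" and "rotation" of the camera in the world; the wrist camera has in their place "T_tool_cam" (4x4, takes a point from camera to tool coordinates, whose origin is the TCP and whose axes are the flange's). Camera axes: x right, y down, z forward; pixel columns grow to the right and rows downward; lengths in m; the calibration is good to about 2 mm. A picture is of the moment at which its call begins: read the wrist's pose just before it. There is no depth.
- manip.hand_in(): hands the job in; it is judged then, once.
The state is a dict: "clock": time; "joint_positions": joint angles; "dq": joint speeds; "joint_torque": joint torques, N m; "position": TCP position; "orientation": TCP orientation; "ft_force": force on the tool from outside, world axes, zero at the start; "ft_torque": the same for the moment, N m; "gripper_width": opening from 0.0 (shut) to 1.0 (fully open); "finger_force": force on a finger pad.
Only numpy, scipy, OpenCV 4.12 (cv2) and the standard library are available. Lean on these libraries where they do the work, as an engineer would, in place of code of your own. Each camera call takes 0.05 s, during which the arm holds its last target. There are 200 camera calls.

### The job

One of the two small juice cartons has tipped over in the narrow wooden tray. Stand it upright on the tray floor again, cap up, and close it up against the carton that is still standing so that no gap is left between the two. Leave the standing carton, the jam jar and everything else on the table in their places.

Things in the scene. Friction and masses are not known exactly. Their poses are not given: they have to be found in the camera images.
- tray: Narrow wooden tray, fixed to the table, 68 x 366 mm over all; its long side is its own y axis. The floor is 8 mm above the table; low rails and ends 8 mm thick rise 12 mm above the floor (top 20 mm above the table). Channel inside 52 mm wide (x from -26 to 26 mm) and 350 mm long (y from -175 to 175 mm). Origin: centre of the underside, on the table. z up.
- fallen_carton: Juice carton, square 46 x 46 mm, 120 mm long, with a round screw cap (22 mm diameter, 12 mm high) on the middle of its top: 132 mm in all, about 0.2 kg, evenly filled. Origin: centre of its foot face; its z axis runs along it from the foot to the cap. It lies flat in the tray channel, along the tray, cap towards the tray's +y.
- standing_carton: An identical carton standing in the tray channel near one of the tray's two ends (either one). Origin: centre of its foot, z up to its cap.
- jam_jar: Small round glass jar with metal lid, 48 mm diameter, 78 mm high, standing in the channel near the other end. Origin: centre of its foot.
- mug_a: Blue enamel mug, 80 mm diameter and height, handle at its own +y, on the table beside the tray. Origin: centre of its foot. Bystander.
- mug_b: Second such mug. Bystander.
- egg_cup: Stainless steel egg cup, 50 mm diameter, 62 mm high, on the table on the far side of the tray. Origin: centre of its foot. Bystander.
- butter_dish: White ceramic butter dish with lid, 100 x 170 mm, 88 mm high, beyond the tray. Origin: centre of its underside. Bystander.
- plate: White plate, 140 mm diameter, 18 mm high, beyond the tray. Origin: centre of its underside. Bystander.
- crispbread_rack: Wooden crispbread rack with slots and slices, 110 x 200 mm, 100 mm high, fixed, on the left of the table. Origin: centre of its underside. Bystander.
- toaster: Steel toaster, 170 x 280 mm, 180 mm high, fixed, on the right of the table. Origin: centre of its underside. Bystander.
Not all that is in view belongs to the job. Leave any blue or green look-alike of the fallen_carton alone.

How it is judged:
By the outcome, as a careful person would: the job done as asked, in the order asked, and still so for the second after the job is handed in, with the robot touching nothing.
It also fails if it takes over 59 s, if anything falls off the work surface, if the arm or the gripper's body presses on something with over 40 N, if the wrist force passes 120 N, or if a joint passes its speed limit or range.

## Working session

There is one attempt and no reset: what is moved stays moved. The work goes in short steps, Python scripts to look and compute and a tool call to move; the robot and the scene stay as the last step left them, time stands still between calls to the robot, and variables do not carry over. Pictures are saved under pics/ and viewed, at most 10 in all, crops included, and the job is handed in when it is done.

Besides the shell and the picture viewer there is one more tool, called after "Emit:" as name([rows], argument=value, ...), one row to a line, values as JSON. play_rows: Moves the arm, as the interface text tells. Its arguments: {"type":"object","properties":{"motion":{"type":"array"},"squeeze":{"type":"number"}},"required":["motion"]}

```bash
mkdir -p pics; ls; python3 - <<'E'
from bench import manip
import cv2,json,numpy as np
s=manip.read_state(); print({k:np.round(v,3).tolist() for k,v in s.items()}, manip.grip_point_offset)
for n in ["scene","side"]:
    g=manip.grab_frame(n); cv2.imwrite(f"pics/{n}0.png",g["frame"])
    print(n,{k:np.round(v,4).tolist() for k,v in g.items() if k!="frame"})
E
```

```text
pics
{'clock': 0.0, 'joint_positions': [75.046, 39.533, -11.143, 89.745, 9.012, 51.71, -12.324], 'dq': [-0.034, -0.019, -0.122, -0.011, -0.017, -0.051, 0.035], 'joint_torque': [0.0, -52.757, -1.267, -15.343, -0.053, 0.007, 0.0], 'position': [0.181, -0.597, 0.238], 'orientation': [-179.894, 0.008, 16.894], 'ft_force': [0.28, 1.134, -0.214], 'ft_torque': [-0.034, 0.001, 0.008], 'finger_force': 0.0, 'gripper_width': 0.999} -0.0187
scene {'fx': 380.8528, 'fy': 380.8528, 'cx': 254.7741, 'cy': 189.0573, 'dist': [0.0097, 0.0, 0.0, 0.0, 0.0], 'eye': [0.9968, -0.7448, 0.991], 'rotation': [-136.2085, 0.4583, 33.6705]}
side {'fx': 447.9174, 'fy': 447.9174, 'cx': 264.2287, 'cy': 188.6837, 'dist': [-0.1617, 0.0, 0.0, 0.0, 0.0], 'eye': [-0.2321, 1.1131, 1.2187], 'rotation': [-131.4042, -0.0032, -146.2888]}
```

View pics/scene0.png

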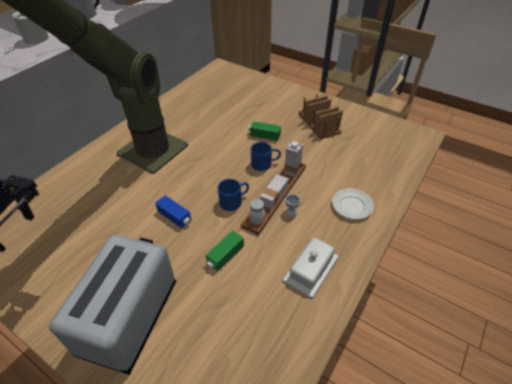

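View pics/side0.png

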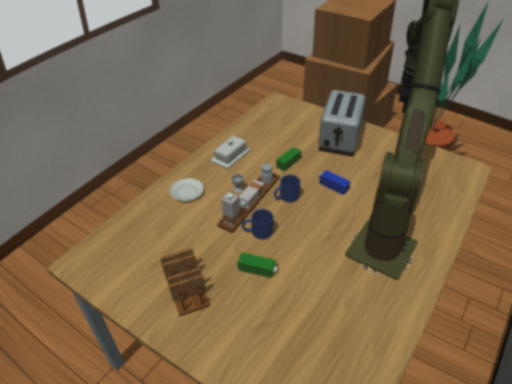

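Scene view: the tray runs from (250,228) to (300,168). The standing carton is at about (293,155), the jar at (257,211) and a whitish fallen carton at (276,190). The look-alikes are blue at (173,211) and green at (265,131) and (225,250). I choose the whitish one in the tray and will check it in a close crop.

```bash
python3 - <<'E'
import cv2,numpy as np
a=cv2.imread("pics/scene0.png")[130:240,230:320]; b=cv2.imread("pics/side0.png")[150:240,210:300]
f=lambda i:cv2.resize(i,(400,int(400*i.shape[0]/i.shape[1])),interpolation=cv2.INTER_CUBIC)
a,b=f(a),f(b); c=np.zeros((max(len(a),len(b)),800,3),np.uint8); c[:len(a),:400]=a; c[:len(b),400:]=b
cv2.imwrite("pics/crop0.png",c)
E
```

```text
(no output)
```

View pics/crop0.png

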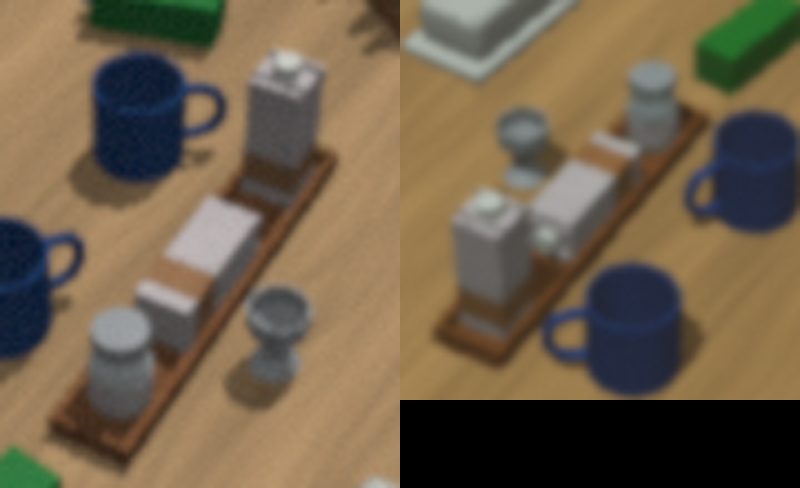

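The close crop confirms it. The whitish carton with a brown band lies in the tray, cap towards the standing carton at the far end, with the jar at the near end. Next I cast rays for rough positions.

```bash
cat > h.py <<'E'
import cv2,numpy as np
from scipy.spatial.transform import Rotation as R
from bench import manip
def cam(g,st=None):
    K=np.array([[g["fx"],0,g["cx"]],[0,g["fy"],g["cy"]],[0,0,1]]); d=np.array(g["dist"])
    if "eye" in g: return K,d,R.from_euler('xyz',g["rotation"],degrees=True).as_matrix(),np.array(g["eye"])
    T=np.eye(4); T[:3,:3]=R.from_euler('xyz',st["orientation"],degrees=True).as_matrix(); T[:3,3]=st["position"]
    M=T@np.array(g["T_tool_cam"]); return K,d,M[:3,:3],M[:3,3]
def cast(c,px,z):
    K,d,Rm,e=c; u=cv2.undistortPoints(np.array(px,float).reshape(-1,1,2),K,d).reshape(-1,2)
    v=np.c_[u,np.ones(len(u))]@Rm.T; return e+v*((z-e[2])/v[:,2])[:,None]
def proj(c,P):
    K,d,Rm,e=c; return cv2.projectPoints((np.atleast_2d(P)-e)@Rm,np.zeros(3),np.zeros(3),K,d)[0].reshape(-1,2)
E
python3 - <<'E'
from h import *
np.set_printoptions(precision=3,suppress=True)
g=manip.grab_frame("scene");c=cam(g)
f=lambda x,y:(230+x/4.444,130+y/4.444)
print("tray",cast(c,[f(50,425),f(125,465),f(335,155)],.02))
print("fallen top: foot L,R, cap L,R",cast(c,[f(137,285),f(195,310),f(208,198),f(262,215)],.054))
print("standing top",cast(c,[f(250,75),f(300,95),f(324,65),f(275,45)],.128))
print("jar lid",cast(c,[f(120,332)],.078+.008))
print("mugs",cast(c,[f(139,82),f(5,255)],.08), "egg",cast(c,[f(279,312)],.062))
w=manip.grab_frame("wrist"); print(np.round(w["T_tool_cam"],3),w["fx"],w["dist"])
E
```

```text
tray [[ 0.529 -0.135  0.02 ]
 [ 0.594 -0.135  0.02 ]
 [ 0.563  0.234  0.02 ]]
fallen top: foot L,R, cap L,R [[ 0.523 -0.01   0.054]
 [ 0.573 -0.008  0.054]
 [ 0.518  0.1    0.054]
 [ 0.564  0.107  0.054]]
standing top [[0.511 0.171 0.128]
 [0.556 0.171 0.128]
 [0.554 0.214 0.128]
 [0.509 0.214 0.128]]
jar lid [[ 0.554 -0.08   0.086]]
mugs [[ 0.412  0.164  0.08 ]
 [ 0.436 -0.059  0.08 ]] egg [[0.629 0.018 0.062]]
[[-0.001 -0.949 -0.315  0.083]
 [ 1.    -0.001 -0.    -0.001]
 [ 0.    -0.315  0.949 -0.146]
 [ 0.     0.     0.     1.   ]] 341.134366409307 [-0.059  0.     0.     0.     0.   ]
```

Emit:
play_rows([
  {"jaw":0.07,"delta_pos":[0,0,-0.008],"yaw":-8.5},
  {"jaw":0.07,"delta_pos":[0,0,-0.008],"yaw":0},
], squeeze=5)

```text
clock: 0.4
position: [0.1814, -0.5977, 0.2546]
orientation: [-179.9, -0.0, 25.4]
ft_force: [0.4, -0.2, -0.6]
gripper_width: 0.843
finger_force: 0.0
```

Emit:
play_rows([
  {"jaw":0.07,"delta_pos":[0.02,0.02,-0.008],"yaw":-8.5},
  {"jaw":0.07,"delta_pos":[0.02,0.02,-0.008],"yaw":-8.5},
  {"jaw":0.07,"delta_pos":[0.02,0.02,-0.008],"yaw":-8.5},
  {"jaw":0.07,"delta_pos":[0.02,0.02,-0.008],"yaw":-8.5},
  {"jaw":0.07,"delta_pos":[0.02,0.02,-0.008],"yaw":-8.5},
  {"jaw":0.07,"delta_pos":[0.02,0.02,0],"yaw":-8.5},
  {"jaw":0.07,"delta_pos":[0.02,0.02,0],"yaw":-8.5},
  {"jaw":0.07,"delta_pos":[0.02,0.02,0],"yaw":-8.5},
])

```text
clock: 1.2
position: [0.3928, -0.5601, 0.2948]
orientation: [180.0, 0.0, 93.5]
ft_force: [-0.2, 0.9, -0.4]
gripper_width: 0.794
finger_force: 0.0
```

Emit:
play_rows([
  {"jaw":0.07,"delta_pos":[0.043,0.0135,0],"yaw":-1},
  {"jaw":0.07,"delta_pos":[0.043,0.0135,0],"yaw":0},
  {"jaw":0.07,"delta_pos":[0.043,0.0135,0],"yaw":0},
  {"jaw":0.07,"delta_pos":[0.043,0.0135,0],"yaw":0},
  {"jaw":0.07,"delta_pos":[0.043,0.0135,0],"yaw":0},
  {"jaw":0.07,"delta_pos":[0.043,0.0135,0],"yaw":0},
  {"jaw":0.07,"delta_pos":[0.043,0.0135,0],"yaw":0},
  {"jaw":0.07,"delta_pos":[0.043,0.0135,0],"yaw":0},
])

```text
clock: 2.0
position: [0.474, -0.2078, 0.2951]
orientation: [180.0, 0.0, 94.1]
ft_force: [1.5, -0.1, 0.0]
gripper_width: 0.794
finger_force: 0.0
```

Emit:
play_rows([
  {"jaw":0.07,"delta_pos":[0.043,0.0135,0],"yaw":0},
  {"jaw":0.07,"delta_pos":[0.043,0.0135,0],"yaw":0},
  {"jaw":0.07,"delta_pos":[0.043,0.0135,0],"yaw":0},
  {"jaw":0.07,"delta_pos":[0.043,0.0135,0],"yaw":0},
  {"jaw":0.07,"delta_pos":[0.03,0.0135,0],"yaw":0},
  {"jaw":0.07,"delta_pos":[0.02,0.013,0],"yaw":0},
  {"jaw":0.07,"delta_pos":[0,0,0],"yaw":0},
])

```text
clock: 2.7
position: [0.5383, 0.0225, 0.2953]
orientation: [179.9, -0.2, 94.5]
ft_force: [-0.6, -0.4, 0.2]
gripper_width: 0.793
finger_force: 0.0
```

```bash
python3 - <<'E'
from h import *
s=manip.read_state(); g=manip.grab_frame("wrist"); print(s["position"],s["orientation"],s["clock"])
cv2.imwrite("pics/w1.png",g["frame"]); np.save("w1.npy",{"s":s,"g":g},allow_pickle=True)
E
```

```text
[0.53826448 0.02254038 0.29533273] [ 1.79863014e+02 -1.63746566e-01  9.45450438e+01] 2.7
```

View pics/w1.png

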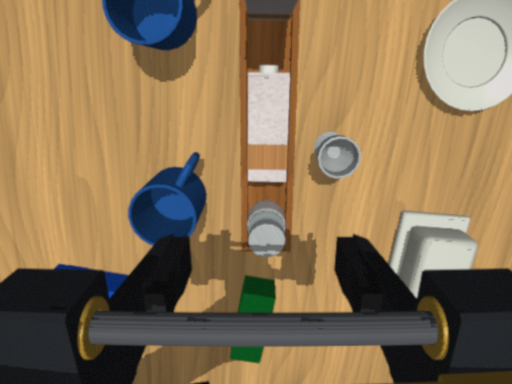

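The wrist view shows the fallen carton's top face from (248,71) at the cap end to (247,182) at the foot. The cap is at (269,68), the standing carton's near face at rows 0–17, the jar at (267,230) and the tray rails at columns 242–297. The tray is aligned with the tool.

```bash
python3 - <<'E'
from h import *
np.set_printoptions(precision=4,suppress=True)
D=np.load("w1.npy",allow_pickle=True).item(); s,g=D["s"],D["g"]; c=cam(g,s); im=g["frame"]
hsv=cv2.cvtColor(im,cv2.COLOR_BGR2HSV)
m=((hsv[...,1]<50)&(hsv[...,2]>150)).astype(np.uint8); m[:,:240]=0;m[:,300:]=0;m[188:]=0;m[:60]=0
for cc in cv2.findContours(m,0,2)[0]:
    if cv2.contourArea(cc)>100: 
        b=cv2.boxPoints(cv2.minAreaRect(cc)); print(b.round(1).tolist()); print(cast(c,b,.054)[:,:2])
print("profile col 268 rows 0-80:",hsv[0:80:2,260,2].tolist())
for r in (50,195): print("row",r,hsv[r,234:304,2].tolist())
print("stand foot edge z=.008",cast(c,[(250,17),(292,17)],.008)[:,:2])
print("rails top outer r50",cast(c,[(242,50),(298,50),(240,195),(292,195)],.02)[:,:2])
E
```

```text
[[248.0, 170.0], [286.0, 170.0], [286.0, 181.0], [248.0, 181.0]]
[[ 0.5237 -0.0019]
 [ 0.5683  0.0016]
 [ 0.5696 -0.0119]
 [ 0.5246 -0.0154]]
[[248.0, 65.0], [289.0, 65.0], [289.0, 144.0], [248.0, 144.0]]
[[0.516  0.1151]
 [0.56   0.1186]
 [0.5687 0.0327]
 [0.5217 0.029 ]]
profile col 268 rows 0-80: [70, 71, 71, 71, 73, 73, 73, 67, 61, 68, 89, 95, 97, 95, 95, 96, 97, 95, 94, 94, 95, 94, 93, 94, 92, 92, 90, 92, 90, 91, 90, 91, 103, 146, 155, 159, 189, 211, 199, 210]
row 50 [182, 187, 188, 184, 173, 151, 139, 143, 148, 148, 140, 116, 84, 79, 84, 85, 89, 91, 92, 93, 93, 93, 94, 98, 97, 94, 92, 88, 88, 90, 92, 94, 91, 93, 92, 91, 86, 85, 81, 83, 84, 85, 86, 83, 78, 77, 81, 84, 85, 89, 107, 143, 150, 151, 149, 137, 101, 100, 136, 146, 146, 146, 146, 149, 162, 191, 199, 197, 193, 193]
row 195 [190, 187, 187, 188, 187, 184, 180, 171, 159, 152, 149, 148, 143, 130, 144, 157, 158, 158, 155, 150, 147, 144, 140, 138, 143, 146, 148, 144, 139, 134, 132, 133, 135, 136, 141, 141, 142, 144, 143, 142, 143, 140, 136, 134, 133, 130, 135, 140, 142, 140, 137, 126, 113, 136, 150, 151, 147, 148, 150, 174, 185, 189, 190, 186, 179, 176, 178, 184, 189, 196]
stand foot edge z=.008 [[0.5128 0.1699]
 [0.5616 0.1739]]
rails top outer r50 [[ 0.5066  0.132 ]
 [ 0.5713  0.1372]
 [ 0.5148 -0.0459]
 [ 0.5827 -0.0407]]
```

Emit:
play_rows([
  {"jaw":0.066,"delta_pos":[0.03,0.003,0.03],"yaw":0.8},
  {"jaw":0.066,"delta_pos":[0.029,0.003,0.04],"yaw":0},
  {"jaw":0.066,"delta_pos":[0,0,0.045],"yaw":0},
  {"jaw":0.066,"delta_pos":[0,0,0.04],"yaw":0},
  {"jaw":0.066,"delta_pos":[0,0,0.02],"yaw":0},
  {"jaw":0.066,"delta_pos":[0,0,0],"yaw":0},
  {"jaw":0.066,"delta_pos":[0,0,0],"yaw":0},
])

```text
clock: 3.45
position: [0.5392, 0.076, 0.1202]
orientation: [180.0, 0.1, 93.4]
ft_force: [0.1, 0.2, 0.3]
gripper_width: 0.744
finger_force: 0.0
```

```bash
python3 - <<'E'
from h import *
s=manip.read_state(); g=manip.grab_frame("wrist"); print(s["position"],s["orientation"],s["clock"])
cv2.imwrite("pics/w2.png",g["frame"]); np.save("w2.npy",{"s":s,"g":g},allow_pickle=True)
E
```

```text
[0.53916781 0.07603877 0.12020816] [1.79996385e+02 5.21739258e-02 9.34356990e+01] 3.45
```

View pics/w2.png

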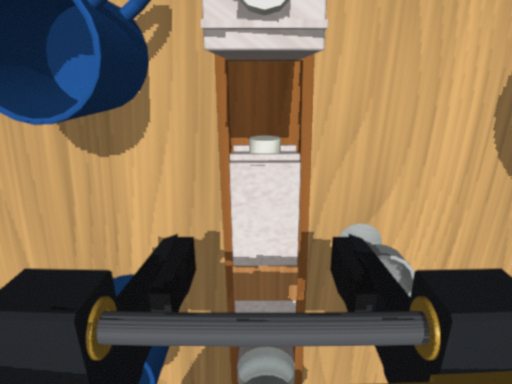

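The wrist view shows the carton centred between the fingers at columns 230–301, with the cap-end edge at row ~158 and the cap at (265,145). The standing carton's near face is at rows ~28–58.

```bash
python3 - <<'E'
from h import *
np.set_printoptions(precision=4,suppress=True)
D=np.load("w2.npy",allow_pickle=True).item(); c=cam(D["g"],D["s"]); 
v=cv2.cvtColor(D["g"]["frame"],cv2.COLOR_BGR2GRAY)
print("rows140-170",v[138:172,285].tolist()); print("rows 15-65",v[15:66,240].tolist()); print("row 200",v[200,215:315:1].tolist())
print("cap edge",cast(c,[(230,158),(300,158)],.054)[:,:2], "stand foot",cast(c,[(265,r) for r in (55,58,61)],.008)[:,:2])
print("stand top",cast(c,[(265,r) for r in (26,40,50,56)],.128)[:,:2])
print("sides",cast(c,[(230,200),(300,200)],.054)[:,:2])
E
```

```text
rows140-170 [103, 109, 110, 110, 111, 112, 119, 152, 197, 211, 215, 215, 198, 154, 127, 142, 183, 215, 221, 220, 216, 196, 152, 126, 148, 189, 203, 208, 210, 209, 210, 212, 217, 219]
rows 15-65 [126, 128, 134, 160, 190, 206, 209, 210, 210, 210, 210, 203, 171, 116, 116, 129, 139, 167, 204, 213, 212, 210, 211, 212, 213, 214, 215, 218, 219, 219, 221, 220, 211, 184, 144, 101, 77, 72, 73, 74, 74, 74, 75, 74, 67, 59, 62, 69, 70, 70, 70]
row 200 [152, 150, 149, 150, 151, 143, 129, 116, 109, 109, 110, 111, 112, 113, 117, 140, 188, 213, 217, 217, 217, 218, 221, 220, 222, 222, 224, 226, 226, 223, 220, 216, 212, 211, 211, 212, 212, 212, 213, 214, 215, 217, 216, 217, 217, 219, 220, 220, 219, 219, 219, 218, 216, 214, 212, 211, 211, 211, 212, 211, 212, 213, 212, 212, 211, 212, 212, 213, 214, 218, 219, 218, 218, 219, 219, 218, 218, 217, 217, 214, 214, 213, 211, 194, 147, 117, 110, 110, 111, 111, 111, 113, 112, 119, 142, 165, 174, 174, 170, 165]
cap edge [[0.5167 0.1072]
 [0.5612 0.1098]] stand foot [[0.5353 0.1726]
 [0.5354 0.1706]
 [0.5356 0.1686]]
stand top [[0.5342 0.1767]
 [0.5345 0.1718]
 [0.5348 0.1682]
 [0.5349 0.1661]]
sides [[0.5175 0.0786]
 [0.5639 0.0814]]
```

Emit:
play_rows([
  {"jaw":0.066,"delta_pos":[0.007,0.0015,0.03],"yaw":0},
  {"jaw":0.066,"delta_pos":[0,0,0.035],"yaw":0},
  {"jaw":0.066,"delta_pos":[0,0,0.02],"yaw":0},
  {"jaw":0.066,"delta_pos":[0,0,0.01],"yaw":0},
  {"jaw":0.066,"delta_pos":[0,0,0],"yaw":0},
  {"jaw":0.066,"delta_pos":[0,0,0],"yaw":0},
])

```text
clock: 4.1
position: [0.5411, 0.0845, 0.0261]
orientation: [179.9, -0.0, 93.6]
ft_force: [-0.9, 0.0, 1.4]
gripper_width: 0.755
finger_force: 0.0
```

Emit:
play_rows([
  {"jaw":0.04,"delta_pos":[0,0,0],"yaw":0},
  {"jaw":0.04,"delta_pos":[0,0,0],"yaw":0},
  {"jaw":0.04,"delta_pos":[0,0,0],"yaw":0},
  {"jaw":0.04,"delta_pos":[0,0,0],"yaw":0},
  {"jaw":0.04,"delta_pos":[0,0,0],"yaw":0},
], squeeze=15)

```text
clock: 4.6
position: [0.5404, 0.0845, 0.0255]
orientation: [179.9, 0.0, 93.6]
ft_force: [-0.1, 0.4, 6.0]
gripper_width: 0.521
finger_force: 15.0
```

Emit:
play_rows([
  {"jaw":0.04,"delta_pos":[0,0,-0.003],"yaw":0},
  {"jaw":0.04,"delta_pos":[0.01,0,0],"yaw":0},
  {"jaw":0.04,"delta_pos":[0.012,0,0],"yaw":0},
  {"jaw":0.04,"delta_pos":[0.01,0,0],"yaw":0},
  {"jaw":0.04,"delta_pos":[0,0,0],"yaw":0},
])

```text
clock: 5.1
position: [0.5377, 0.1202, 0.0276]
orientation: [180.0, -0.2, 93.8]
ft_force: [0.3, -0.5, -1.8]
gripper_width: 0.519
finger_force: 15.0
```

Emit:
play_rows([
  {"jaw":0.04,"delta_pos":[0,0,0],"yaw":0},
  {"jaw":0.04,"delta_pos":[-0.004,0,-0.007],"yaw":0},
  {"jaw":0.04,"delta_pos":[-0.004,0,-0.008],"yaw":0},
  {"jaw":0.04,"delta_pos":[-0.005,0,-0.0075],"yaw":0},
  {"jaw":0.04,"delta_pos":[-0.006,0,-0.0065],"yaw":0},
  {"jaw":0.04,"delta_pos":[-0.006,0,-0.0065],"yaw":0},
  {"jaw":0.04,"delta_pos":[-0.0065,0,-0.006],"yaw":0},
  {"jaw":0.04,"delta_pos":[0,0,0],"yaw":0},
], squeeze=6)

```text
clock: 5.9
position: [0.5405, 0.0831, 0.07]
orientation: [179.9, 0.1, 93.5]
ft_force: [1.2, -0.3, -1.2]
gripper_width: 0.517
finger_force: 6.0
```

```bash
python3 - <<'E'
from h import *
s=manip.read_state(); print(s["position"],s["clock"])
a=manip.grab_frame("scene")["frame"][120:240,220:330]; b=manip.grab_frame("side")["frame"][130:250,200:310]
cv2.imwrite("pics/c3.png",cv2.resize(np.hstack([a,b]),(792,432),interpolation=cv2.INTER_CUBIC))
E
```

```text
[0.54051201 0.08305332 0.07004421] 5.9
```

View pics/c3.png

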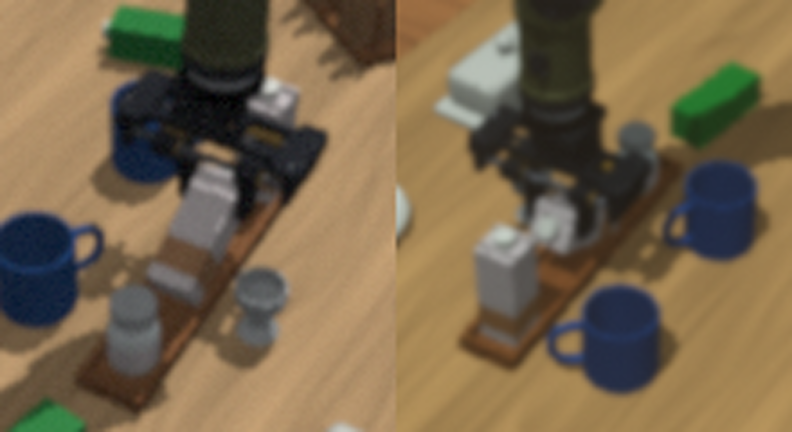

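The carton is pivoting about its foot edge as planned, now at about 30°: foot at (175,280), cap end under the fingers.

Emit:
play_rows([
  {"jaw":0.04,"delta_pos":[-0.0075,0,-0.005],"yaw":0},
  {"jaw":0.04,"delta_pos":[-0.0075,0,-0.005],"yaw":0},
  {"jaw":0.04,"delta_pos":[-0.008,0,-0.004],"yaw":0},
  {"jaw":0.04,"delta_pos":[-0.0085,0,-0.003],"yaw":0},
  {"jaw":0.04,"delta_pos":[-0.0085,0,-0.0025],"yaw":0},
  {"jaw":0.04,"delta_pos":[-0.0085,0,-0.002],"yaw":0},
  {"jaw":0.04,"delta_pos":[0,0,0],"yaw":0},
])

```text
clock: 6.7
position: [0.5432, 0.0345, 0.0909]
orientation: [180.0, 0.1, 93.4]
ft_force: [-0.1, 0.8, -2.8]
gripper_width: 0.524
finger_force: 6.0
```

Emit:
play_rows([
  {"jaw":0.04,"delta_pos":[-0.009,0,-0.001],"yaw":0},
  {"jaw":0.04,"delta_pos":[-0.009,0,0],"yaw":0},
  {"jaw":0.04,"delta_pos":[-0.009,0,0],"yaw":0},
  {"jaw":0.04,"delta_pos":[-0.009,0,0.001],"yaw":0},
  {"jaw":0.04,"delta_pos":[-0.009,0,0.002],"yaw":0},
  {"jaw":0.04,"delta_pos":[-0.005,0,0.002],"yaw":0},
  {"jaw":0.04,"delta_pos":[0,0,0],"yaw":0},
])

```text
clock: 7.4
position: [0.5464, -0.014, 0.0875]
orientation: [179.9, 0.0, 93.6]
ft_force: [-1.1, 0.6, 6.5]
gripper_width: 0.524
finger_force: 6.0
```

```bash
python3 - <<'E'
from h import *
s=manip.read_state(); print(s["position"],s["clock"],s["ft_force"])
a=manip.grab_frame("scene")["frame"][120:240,220:330]; b=manip.grab_frame("side")["frame"][130:250,200:310]
cv2.imwrite("pics/c4.png",cv2.resize(np.hstack([a,b]),(792,432),interpolation=cv2.INTER_CUBIC))
E
```

```text
[ 0.54640364 -0.01399778  0.08752187] 7.4 [-1.07146685  0.59639733  6.49853755]
```

View pics/c4.png

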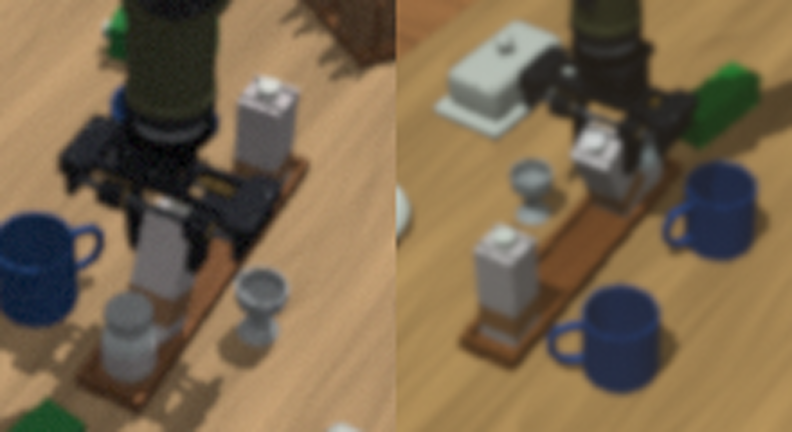

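The carton is mostly up, but its foot slid towards the jar: it shows tilted in the side view, cap at (600,143) and foot at (618,207) in the crop. I'll lift it clear, carry it +y and check the jar numerically.

Emit:
play_rows([
  {"jaw":0.04,"delta_pos":[0.002,0,-0.01],"yaw":0},
  {"jaw":0.04,"delta_pos":[0.005,0,-0.015],"yaw":0},
  {"jaw":0.04,"delta_pos":[0.02,0,-0.005],"yaw":0},
  {"jaw":0.04,"delta_pos":[0.025,0,0],"yaw":0},
  {"jaw":0.04,"delta_pos":[0.02,0,0],"yaw":0},
  {"jaw":0.04,"delta_pos":[0.01,0,0],"yaw":0},
  {"jaw":0.04,"delta_pos":[0,0,0],"yaw":0},
  {"jaw":0.04,"delta_pos":[0,0,0],"yaw":0},
])

```text
clock: 8.3
position: [0.541, 0.067, 0.1166]
orientation: [-180.0, 0.1, 93.5]
ft_force: [0.5, 0.0, -2.5]
gripper_width: 0.518
finger_force: 6.0
```

```bash
python3 - <<'E'
from h import *
s=manip.read_state(); print(s["position"],s["clock"],s["ft_force"])
A=manip.grab_frame("scene")["frame"]; B=manip.grab_frame("side")["frame"]
cv2.imwrite("pics/A5.png",A);cv2.imwrite("pics/B5.png",B)
a0=cv2.imread("pics/scene0.png");b0=cv2.imread("pics/side0.png")
# jar shift by template match
for n,i0,i1,(x,y,w,h) in (("scene jar",a0,A,(249,197,18,32)),("side standing",b0,B,(219,190,24,40))):
    t=i0[y:y+h,x:x+w]; r=cv2.matchTemplate(i1[y-12:y+h+12,x-12:x+w+12],t,cv2.TM_CCOEFF_NORMED); _,m,_,l=cv2.minMaxLoc(r); print(n,m,l[0]-12,l[1]-12)
top=np.hstack([A[120:240,220:330],B[130:250,200:310]])
cv2.imwrite("pics/c5.png",cv2.resize(top,(792,432),interpolation=cv2.INTER_CUBIC))
E
```

```text
[0.54096071 0.06703499 0.1166402 ] 8.3 [ 0.49975917  0.03836507 -2.54440869]
scene jar 0.6692624092102051 -2 2
side standing 0.9148579835891724 0 0
```

View pics/c5.png

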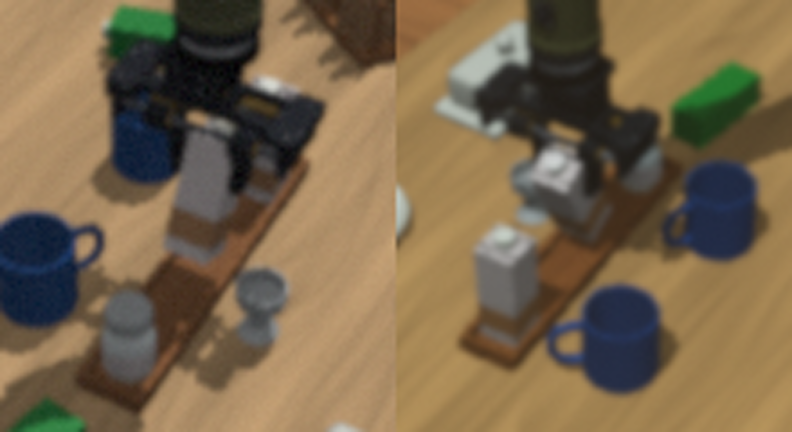

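Emit:
play_rows([
  {"jaw":0.04,"delta_pos":[0,0,0.01],"yaw":0},
  {"jaw":0.04,"delta_pos":[0,0,0.01],"yaw":0},
  {"jaw":0.04,"delta_pos":[0,0,0.005],"yaw":0},
  {"jaw":0.04,"delta_pos":[0,0,0],"yaw":0},
], squeeze=8)

```text
clock: 8.8
position: [0.5402, 0.0681, 0.0904]
orientation: [-179.9, 0.0, 93.6]
ft_force: [-1.1, -0.3, -2.3]
gripper_width: 0.523
finger_force: 8.0
```

Emit:
play_rows([
  {"jaw":0.04,"delta_pos":[0,0,0.003],"yaw":0},
  {"jaw":0.04,"delta_pos":[0,0,0],"yaw":0},
])

```text
clock: 9.0
position: [0.541, 0.0686, 0.0885]
orientation: [-180.0, 0.0, 93.6]
ft_force: [0.2, 0.8, -2.6]
gripper_width: 0.521
finger_force: 8.0
```

Emit:
play_rows([
  {"jaw":0.04,"delta_pos":[0,0,0.003],"yaw":0},
  {"jaw":0.04,"delta_pos":[0,0,0],"yaw":0},
])

```text
clock: 9.2
position: [0.5413, 0.0691, 0.0865]
orientation: [179.9, -0.0, 93.6]
ft_force: [-0.9, 0.2, 4.1]
gripper_width: 0.521
finger_force: 8.0
```

Emit:
play_rows([
  {"jaw":0.04,"delta_pos":[0,0,0.002],"yaw":0},
  {"jaw":0.04,"delta_pos":[0,0,0],"yaw":0},
])

```text
clock: 9.4
position: [0.5414, 0.0695, 0.0852]
orientation: [179.9, -0.0, 93.6]
ft_force: [-2.7, 0.8, 8.5]
gripper_width: 0.52
finger_force: 8.0
```

Emit:
play_rows([
  {"jaw":0.04,"delta_pos":[-0.006,0,0],"yaw":0},
  {"jaw":0.04,"delta_pos":[-0.006,0,0],"yaw":0},
  {"jaw":0.04,"delta_pos":[-0.006,0,0],"yaw":0},
  {"jaw":0.04,"delta_pos":[-0.006,0,0],"yaw":0},
  {"jaw":0.04,"delta_pos":[0,0,0],"yaw":0},
])

```text
clock: 9.9
position: [0.5431, 0.0433, 0.0838]
orientation: [180.0, 0.0, 93.5]
ft_force: [-0.3, 0.0, 1.0]
gripper_width: 0.521
finger_force: 8.0
```

Emit:
play_rows([
  {"jaw":0.04,"delta_pos":[0,0,0.002],"yaw":0},
  {"jaw":0.04,"delta_pos":[-0.006,0,0.001],"yaw":0},
  {"jaw":0.04,"delta_pos":[-0.006,0,0.0015],"yaw":0},
  {"jaw":0.04,"delta_pos":[0,0,0],"yaw":0},
])

```text
clock: 10.3
position: [0.5437, 0.0312, 0.0791]
orientation: [180.0, 0.1, 93.5]
ft_force: [1.0, -0.8, 1.6]
gripper_width: 0.52
finger_force: 8.0
```

```bash
python3 - <<'E'
from h import *
s=manip.read_state(); print(s["position"],s["clock"],s["ft_force"])
A=manip.grab_frame("scene")["frame"]; B=manip.grab_frame("side")["frame"]; W=manip.grab_frame("wrist")["frame"]
top=np.hstack([cv2.resize(A[120:240,220:320],(250,300)),cv2.resize(B[130:250,200:300],(250,300)),cv2.resize(W,(300,300))])
cv2.imwrite("pics/c6.png",top)
E
```

```text
[0.54372352 0.0311571  0.079118  ] 10.3 [ 0.9539138  -0.83034057  1.63341742]
```

View pics/c6.png

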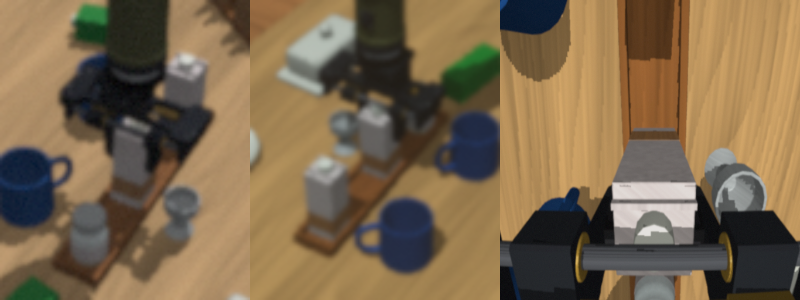

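Nearly upright now. In the wrist part of the picture, the carton's front face runs from foot row ~140 to top edge ~185, in the resized picture. I'll measure its tilt.

```bash
cat > tilt.py <<'E'
from h import *
np.set_printoptions(precision=4,suppress=True)
s=manip.read_state(); g=manip.grab_frame("wrist"); c=cam(g,s); v=cv2.cvtColor(g["frame"],cv2.COLOR_BGR2GRAY)
p=v[:,255:275].mean(1); print(s["position"],s["ft_force"],"profile rows 100-290 step2",p[100:290:2].astype(int).tolist())
yt=proj(c,[[.541,y,.128] for y in np.arange(0,.19,.01)])[:,1]; yf=proj(c,[[.541,y,.008] for y in np.arange(0,.19,.01)])[:,1]
print("row of z=.128 by y(1cm)",yt.round(0)); print("row of z=.008",yf.round(0))
E
python3 tilt.py
```

```text
[0.5438 0.0313 0.0792] [ 1.6692 -2.912   1.6035] profile rows 100-290 step2 [101, 101, 101, 101, 101, 101, 101, 101, 101, 101, 101, 101, 101, 100, 101, 101, 100, 101, 101, 101, 101, 101, 101, 101, 100, 100, 100, 100, 100, 101, 101, 101, 103, 99, 75, 69, 69, 69, 69, 90, 106, 102, 103, 105, 106, 104, 104, 103, 105, 105, 106, 105, 105, 105, 105, 104, 106, 104, 103, 106, 108, 107, 106, 105, 105, 105, 133, 194, 212, 212, 212, 211, 211, 211, 211, 211, 211, 189, 115, 106, 155, 213, 215, 215, 211, 156, 119, 117, 117, 118, 119, 120, 120, 127, 174]
row of z=.128 by y(1cm) [ 390.  371.  350.  328.  305.  280.  253.  225.  195.  163.  129.   92.
   54.   14.  -29.  -73. -118. -165. -211.]
row of z=.008 [244. 231. 218. 204. 190. 176. 162. 147. 131. 115.  99.  82.  65.  48.
  30.  11.  -7. -27. -46.]
```

```bash
cat >> tilt.py <<'E'
from scipy.optimize import least_squares
import sys
if len(sys.argv)>1:
    rows=np.array([float(a) for a in sys.argv[1:4]]); h=np.array([.013,.043,.120])
    f=lambda q: proj(c,np.c_[np.full(3,.541),q[0]-h*np.sin(q[1])*-1,.008+h*np.cos(q[1])])[:,1]-rows
    r=least_squares(f,[.06,0]); print("face foot y, lean to +y deg",r.x[0],np.degrees(r.x[1]),"resid",r.fun)
E
python3 tilt.py 167 178 232 | tail -1
python3 - <<'E'
from h import *
im=manip.grab_frame("wrist")["frame"]; print([im[r,255:275].mean(0).astype(int).tolist() for r in range(140,182,3)])
E
```

```text
face foot y, lean to +y deg 0.05891505264034275 4.119237185670313 resid [ 0.121  -0.1456  0.0251]
[[47, 91, 142], [47, 91, 142], [46, 90, 141], [46, 90, 141], [46, 90, 141], [46, 90, 141], [46, 90, 141], [46, 91, 142], [87, 99, 118], [87, 92, 102], [39, 64, 90], [40, 64, 90], [39, 64, 90], [82, 94, 111]]
```

Emit:
play_rows([
  {"jaw":0.04,"delta_pos":[-0.003,0,0.001],"yaw":0},
  {"jaw":0.04,"delta_pos":[-0.003,0,0.001],"yaw":0},
  {"jaw":0.04,"delta_pos":[-0.002,0,0.001],"yaw":0},
  {"jaw":0.04,"delta_pos":[0,0,0],"yaw":0},
  {"jaw":0.054,"delta_pos":[0,0,0],"yaw":0},
  {"jaw":0.054,"delta_pos":[0,0,0],"yaw":0},
  {"jaw":0.054,"delta_pos":[0,0,0],"yaw":0},
  {"jaw":0.054,"delta_pos":[0,0,0],"yaw":0},
])

```text
clock: 11.4
position: [0.5434, 0.0247, 0.0759]
orientation: [-180.0, -0.0, 93.6]
ft_force: [-0.6, -0.0, -0.2]
gripper_width: 0.613
finger_force: 0.0
```

```bash
python3 tilt.py|head -3
python3 - <<'E'
from h import *
im=manip.grab_frame("wrist")["frame"]; print([(r,im[r,255:275].mean(0).astype(int).tolist()) for r in range(144,182,2)])
E
```

```text
[0.5434 0.0247 0.0759] [-0.6011 -0.0357 -0.1988] profile rows 100-290 step2 [101, 102, 102, 102, 102, 102, 102, 102, 102, 102, 101, 102, 101, 102, 102, 102, 102, 102, 102, 102, 101, 101, 101, 101, 101, 101, 102, 104, 111, 111, 91, 75, 75, 75, 75, 75, 74, 99, 111, 111, 111, 113, 114, 115, 113, 114, 113, 113, 114, 115, 115, 114, 115, 114, 114, 114, 114, 113, 115, 114, 113, 112, 116, 117, 116, 114, 114, 114, 114, 114, 117, 172, 207, 211, 211, 211, 211, 211, 211, 211, 211, 207, 151, 114, 115, 152, 211, 215, 215, 207, 137, 125, 126, 127, 128]
row of z=.128 by y(1cm) [ 385.  364.  342.  319.  294.  268.  239.  209.  177.  142.  105.   67.
   26.  -18.  -63. -109. -157. -205. -250.]
[(144, [46, 91, 142]), (146, [46, 90, 142]), (148, [46, 90, 142]), (150, [46, 91, 143]), (152, [47, 92, 143]), (154, [61, 95, 139]), (156, [104, 109, 119]), (158, [107, 109, 115]), (160, [74, 87, 105]), (162, [43, 70, 98]), (164, [42, 70, 98]), (166, [43, 70, 98]), (168, [43, 70, 98]), (170, [42, 69, 97]), (172, [45, 72, 100]), (174, [84, 104, 128]), (176, [107, 109, 115]), (178, [107, 109, 114]), (180, [107, 109, 115])]
```

```bash
python3 tilt.py 160 174 242|tail -1
```

```text
face foot y, lean to +y deg 0.05824081275226485 0.31171715504532543 resid [ 0.2271 -0.2751  0.0487]
```

Emit:
play_rows([
  {"jaw":0.054,"delta_pos":[0,0,-0.004],"yaw":0},
  {"jaw":0.04,"delta_pos":[0,0,0],"yaw":0},
  {"jaw":0.04,"delta_pos":[0,0,0],"yaw":0},
  {"jaw":0.04,"delta_pos":[0,0,0],"yaw":0},
  {"jaw":0.04,"delta_pos":[0,0,0],"yaw":0},
  {"jaw":0.04,"delta_pos":[0,0,-0.003],"yaw":0},
  {"jaw":0.04,"delta_pos":[0,0,0],"yaw":0},
], squeeze=25)

```text
clock: 12.25
position: [0.5434, 0.0244, 0.0831]
orientation: [-180.0, 0.0, 93.6]
ft_force: [-0.1, -0.9, -2.3]
gripper_width: 0.521
finger_force: 25.0
```

Emit:
play_rows([
  {"jaw":0.04,"delta_pos":[0.01,0,0],"yaw":0},
  {"jaw":0.04,"delta_pos":[0.02,0,0],"yaw":0},
  {"jaw":0.04,"delta_pos":[0.02,0,0],"yaw":0},
  {"jaw":0.04,"delta_pos":[0.02,0,0],"yaw":0},
  {"jaw":0.04,"delta_pos":[0.015,0,0],"yaw":0},
  {"jaw":0.04,"delta_pos":[0.005,0,0],"yaw":0},
  {"jaw":0.04,"delta_pos":[0,0,0],"yaw":0},
  {"jaw":0.04,"delta_pos":[0,0,0],"yaw":0},
])

```text
clock: 13.05
position: [0.538, 0.1131, 0.083]
orientation: [-180.0, 0.1, 93.5]
ft_force: [0.3, -0.5, -1.6]
gripper_width: 0.52
finger_force: 25.0
```

```bash
python3 - <<'E'
from h import *
np.set_printoptions(precision=4,suppress=True)
s=manip.read_state(); g=manip.grab_frame("wrist"); c=cam(g,s); im=g["frame"]; print(s["position"],s["ft_force"],s["clock"])
p=cv2.cvtColor(im,cv2.COLOR_BGR2GRAY); print("rows0-260/3",p[0:260:3,240:248].mean(1).astype(int).tolist(), p[0:260:3,282:290].mean(1).astype(int).tolist())
print(proj(c,[[.538,y,.128] for y in np.arange(.14,.22,.01)])[:,1].round(0), proj(c,[[.538,.16,.128],[.538,.16,.13]]).round(0))
cv2.imwrite("pics/w7.png",im)
E
```

```text
[0.538  0.1131 0.083 ] [ 0.3479 -0.4988 -1.6299] 13.05
rows0-260/3 [88, 89, 125, 188, 192, 192, 192, 191, 192, 194, 196, 194, 188, 188, 188, 150, 117, 140, 187, 212, 214, 214, 214, 215, 214, 215, 215, 215, 215, 215, 215, 215, 215, 215, 215, 215, 215, 215, 215, 215, 215, 215, 215, 215, 184, 108, 88, 184, 189, 188, 155, 197, 200, 197, 191, 192, 155, 58, 66, 67, 66, 69, 71, 100, 104, 103, 102, 104, 104, 106, 106, 103, 102, 104, 103, 103, 107, 106, 117, 188, 139, 195, 196, 198, 200, 175, 104] [87, 89, 124, 186, 144, 193, 195, 195, 194, 194, 194, 195, 197, 197, 197, 159, 114, 115, 136, 191, 199, 206, 214, 214, 214, 214, 214, 215, 215, 215, 215, 215, 215, 215, 215, 215, 215, 215, 215, 215, 215, 211, 182, 145, 148, 151, 131, 201, 201, 199, 125, 144, 186, 186, 188, 189, 159, 60, 69, 69, 67, 68, 81, 103, 105, 103, 106, 107, 104, 103, 108, 105, 103, 106, 105, 102, 104, 105, 129, 194, 198, 198, 198, 197, 197, 182, 104]
[253. 225. 196. 165. 133.  98.  62.  23.] [[271. 196.]
 [271. 198.]]
```

Emit:
play_rows([
  {"jaw":0.04,"delta_pos":[0.01,0,0],"yaw":0},
  {"jaw":0.04,"delta_pos":[0.006,0,0.001],"yaw":0},
  {"jaw":0.04,"delta_pos":[0,0,0.001],"yaw":0},
  {"jaw":0.04,"delta_pos":[0,0,0.0006],"yaw":0},
  {"jaw":0.04,"delta_pos":[0,0,0],"yaw":0},
])

```text
clock: 13.6
position: [0.5371, 0.1304, 0.0806]
orientation: [180.0, 0.0, 93.6]
ft_force: [-1.0, -0.8, -1.2]
gripper_width: 0.52
finger_force: 25.0
```

Emit:
play_rows([
  {"jaw":0.04,"delta_pos":[0.001,0,0],"yaw":0},
  {"jaw":0.04,"delta_pos":[0.001,0,0],"yaw":0},
  {"jaw":0.04,"delta_pos":[0,0,0],"yaw":0},
  {"jaw":0.04,"delta_pos":[0,0,0],"yaw":0},
])

```text
clock: 14.0
position: [0.5371, 0.1321, 0.0806]
orientation: [180.0, 0.0, 93.6]
ft_force: [0.9, -1.0, -0.6]
gripper_width: 0.522
finger_force: 25.0
```

```bash
cat > gap.py <<'E'
from h import *
np.set_printoptions(precision=4,suppress=True)
s=manip.read_state(); g=manip.grab_frame("wrist"); c=cam(g,s); p=cv2.cvtColor(g["frame"],cv2.COLOR_BGR2GRAY)
print(s["position"],s["ft_force"],s["clock"])
for a in (215,240,285,305): print(a,p[200:250,a:a+6].mean(1).astype(int).tolist())
print("y of rows 200..250/10 z=.128",cast(c,[(265,r) for r in range(200,251,10)],.128)[:,1])
E
python3 gap.py
```

```text
[0.5371 0.1321 0.0806] [ 0.895  -0.9646 -0.5693] 14.0
215 [111, 102, 108, 134, 172, 190, 193, 193, 193, 193, 193, 193, 192, 192, 192, 193, 193, 194, 194, 194, 193, 194, 194, 194, 195, 194, 191, 176, 140, 102, 98, 102, 105, 113, 135, 166, 185, 191, 190, 190, 188, 188, 189, 191, 192, 193, 194, 195, 196, 196]
240 [209, 206, 196, 173, 154, 162, 178, 182, 182, 182, 182, 183, 184, 188, 191, 193, 193, 193, 192, 191, 188, 186, 185, 185, 185, 186, 186, 175, 142, 98, 87, 98, 101, 104, 125, 157, 180, 188, 191, 191, 189, 189, 189, 189, 190, 190, 190, 191, 192, 194]
285 [114, 92, 91, 122, 162, 189, 195, 196, 195, 195, 195, 194, 186, 165, 153, 174, 182, 181, 180, 180, 180, 180, 181, 181, 181, 183, 182, 174, 148, 117, 104, 102, 100, 92, 93, 134, 175, 185, 172, 163, 185, 192, 193, 192, 192, 192, 192, 192, 193, 193]
305 [115, 102, 104, 121, 153, 178, 184, 184, 184, 184, 183, 182, 176, 154, 128, 134, 163, 182, 185, 184, 184, 185, 187, 187, 188, 188, 186, 176, 149, 117, 102, 102, 102, 104, 111, 142, 181, 189, 170, 141, 158, 189, 197, 197, 197, 197, 196, 195, 194, 193]
y of rows 200..250/10 z=.128 [0.1785 0.1752 0.1718 0.1684 0.1648 0.1612]
```

Emit:
play_rows([
  {"jaw":0.04,"delta_pos":[0.001,0,0.0005],"yaw":0},
  {"jaw":0.04,"delta_pos":[0.0005,0,0],"yaw":0},
  {"jaw":0.04,"delta_pos":[0,0,0],"yaw":0},
  {"jaw":0.04,"delta_pos":[0,0,0],"yaw":0},
])

```text
clock: 14.45
position: [0.5371, 0.1324, 0.0807]
orientation: [180.0, 0.1, 93.5]
ft_force: [0.2, -3.8, 5.8]
gripper_width: 0.518
finger_force: 25.0
```

```bash
python3 gap.py
```

```text
[0.5371 0.1324 0.0807] [ 0.1899 -3.8207  5.8442] 14.45
215 [143, 111, 102, 108, 133, 170, 189, 193, 193, 193, 193, 193, 194, 193, 192, 192, 193, 194, 194, 194, 194, 194, 194, 195, 194, 194, 193, 191, 176, 140, 103, 100, 104, 111, 133, 164, 185, 190, 191, 190, 188, 189, 189, 191, 192, 193, 194, 195, 196, 196]
240 [210, 209, 208, 202, 186, 161, 156, 175, 182, 182, 182, 182, 182, 183, 187, 191, 193, 194, 194, 193, 190, 189, 187, 185, 185, 185, 185, 186, 174, 142, 97, 84, 96, 103, 123, 156, 179, 187, 190, 191, 190, 189, 189, 189, 190, 190, 191, 191, 192, 194]
285 [156, 115, 93, 92, 122, 161, 188, 195, 195, 195, 195, 194, 194, 186, 165, 153, 174, 182, 181, 181, 180, 181, 181, 181, 181, 182, 182, 182, 173, 147, 116, 103, 101, 101, 107, 136, 175, 184, 168, 138, 153, 184, 192, 192, 193, 192, 192, 192, 192, 193]
305 [150, 114, 102, 104, 121, 154, 178, 184, 184, 184, 184, 184, 183, 177, 157, 129, 135, 163, 182, 185, 185, 184, 185, 186, 187, 188, 189, 187, 177, 148, 116, 103, 103, 108, 130, 163, 186, 193, 195, 196, 194, 195, 197, 197, 197, 196, 196, 194, 194, 193]
y of rows 200..250/10 z=.128 [0.1789 0.1756 0.1722 0.1687 0.1652 0.1616]
```

Emit:
play_rows([
  {"jaw":0.04,"delta_pos":[0,0,-0.001],"yaw":0},
  {"jaw":0.04,"delta_pos":[0,0,0],"yaw":0},
  {"jaw":0.04,"delta_pos":[0,0,0],"yaw":0},
])

```text
clock: 14.8
position: [0.5369, 0.1341, 0.0809]
orientation: [-180.0, -0.0, 93.6]
ft_force: [0.2, -0.3, -3.1]
gripper_width: 0.525
finger_force: 25.0
```

Emit:
play_rows([
  {"jaw":0.04,"delta_pos":[0.0005,0,0],"yaw":0},
  {"jaw":0.04,"delta_pos":[0.0005,0,0],"yaw":0},
  {"jaw":0.04,"delta_pos":[0,0,0],"yaw":0},
])

```text
clock: 15.1
position: [0.5368, 0.1346, 0.081]
orientation: [-180.0, 0.0, 93.6]
ft_force: [0.1, -1.6, -2.2]
gripper_width: 0.516
finger_force: 25.0
```

```bash
python3 gap.py
```

```text
[0.5368 0.1346 0.081 ] [ 0.0548 -1.6003 -2.2204] 15.1
215 [191, 191, 191, 183, 155, 116, 102, 106, 126, 161, 187, 194, 194, 194, 194, 194, 194, 194, 194, 194, 194, 194, 194, 194, 194, 194, 195, 195, 194, 194, 194, 189, 175, 148, 143, 167, 184, 191, 191, 190, 188, 188, 189, 191, 192, 193, 194, 195, 197, 197]
240 [210, 210, 210, 210, 210, 210, 208, 202, 188, 163, 132, 122, 143, 173, 182, 182, 181, 176, 166, 169, 188, 194, 193, 192, 190, 188, 186, 185, 185, 186, 187, 186, 175, 148, 137, 160, 181, 189, 190, 191, 190, 189, 189, 189, 191, 191, 192, 192, 192, 194]
285 [194, 183, 180, 182, 159, 119, 100, 100, 115, 152, 186, 195, 195, 195, 195, 195, 195, 191, 172, 131, 118, 141, 172, 180, 180, 181, 181, 181, 182, 182, 183, 181, 170, 138, 112, 137, 176, 185, 168, 140, 154, 185, 192, 192, 193, 192, 192, 192, 193, 193]
305 [187, 187, 185, 176, 150, 114, 103, 103, 114, 145, 176, 185, 184, 185, 184, 184, 185, 185, 187, 190, 191, 189, 187, 186, 185, 185, 185, 187, 188, 189, 189, 186, 173, 146, 138, 164, 186, 190, 171, 134, 128, 158, 189, 198, 197, 197, 196, 195, 194, 193]
y of rows 200..250/10 z=.128 [0.1809 0.1775 0.1741 0.1707 0.1671 0.1635]
```

Emit:
play_rows([
  {"jaw":0.04,"delta_pos":[0.0004,0,0],"yaw":0},
  {"jaw":0.04,"delta_pos":[0,0,0.0007],"yaw":0},
  {"jaw":0.04,"delta_pos":[0,0,0],"yaw":0},
  {"jaw":0.04,"delta_pos":[0,0,0],"yaw":0},
])

```text
clock: 15.55
position: [0.5367, 0.1354, 0.0806]
orientation: [-180.0, -0.0, 93.6]
ft_force: [-1.2, -1.7, 2.7]
gripper_width: 0.52
finger_force: 25.0
```

Emit:
play_rows([
  {"jaw":0.056,"delta_pos":[0,0,0],"yaw":0},
  {"jaw":0.056,"delta_pos":[0,0,0],"yaw":0},
  {"jaw":0.056,"delta_pos":[0,0,0],"yaw":0},
  {"jaw":0.056,"delta_pos":[0,0,0],"yaw":0},
])

```text
clock: 15.95
position: [0.5369, 0.1356, 0.0804]
orientation: [180.0, -0.0, 93.6]
ft_force: [0.7, -0.6, -0.2]
gripper_width: 0.636
finger_force: 0.0
```

```bash
python3 gap.py
```

```text
[0.5369 0.1356 0.0804] [ 0.6714 -0.6248 -0.2218] 15.95
215 [194, 192, 191, 192, 189, 169, 122, 97, 95, 115, 152, 186, 194, 195, 194, 194, 195, 195, 191, 174, 153, 171, 191, 195, 196, 195, 195, 195, 196, 196, 195, 195, 192, 180, 155, 149, 170, 187, 193, 194, 192, 190, 190, 191, 191, 193, 194, 195, 196, 196]
240 [211, 211, 211, 211, 211, 211, 211, 211, 210, 207, 199, 190, 183, 182, 182, 183, 183, 183, 181, 164, 131, 124, 151, 186, 194, 192, 190, 188, 187, 186, 186, 186, 187, 177, 145, 112, 135, 175, 184, 172, 155, 174, 188, 190, 191, 191, 191, 192, 193, 193]
285 [206, 202, 199, 195, 190, 170, 124, 102, 103, 118, 153, 187, 196, 197, 196, 196, 196, 196, 195, 193, 190, 187, 185, 183, 182, 182, 182, 182, 182, 182, 183, 183, 183, 175, 151, 142, 164, 183, 191, 194, 195, 195, 195, 194, 193, 193, 193, 194, 193, 194]
305 [189, 189, 189, 188, 183, 163, 120, 102, 102, 109, 139, 174, 184, 184, 185, 185, 184, 184, 184, 184, 187, 191, 190, 189, 188, 187, 186, 186, 187, 188, 189, 191, 189, 177, 153, 146, 169, 188, 195, 198, 199, 199, 199, 199, 199, 199, 198, 198, 196, 195]
y of rows 200..250/10 z=.128 [0.182  0.1787 0.1753 0.1719 0.1684 0.1648]
```

The cartons are touching and upright. Next I retreat and check the jar against the first wrist view.

Emit:
play_rows([
  {"jaw":0.062,"delta_pos":[0,0,-0.01],"yaw":0},
  {"jaw":0.07,"delta_pos":[0,0,-0.03],"yaw":0},
  {"jaw":0.07,"delta_pos":[0,0,-0.045],"yaw":0},
  {"jaw":0.07,"delta_pos":[0,0,-0.045],"yaw":0},
  {"jaw":0.07,"delta_pos":[-0.04,-0.003,-0.03],"yaw":0},
  {"jaw":0.07,"delta_pos":[-0.04,-0.003,-0.03],"yaw":0},
  {"jaw":0.07,"delta_pos":[-0.033,0,-0.025],"yaw":-1},
  {"jaw":0.07,"delta_pos":[0,0,0],"yaw":0},
])

```text
clock: 16.8
position: [0.5399, 0.0164, 0.2988]
orientation: [179.6, 0.2, 94.1]
ft_force: [0.3, -0.1, 0.1]
gripper_width: 0.794
finger_force: 0.0
```

Emit:
play_rows([
  {"jaw":0.07,"delta_pos":[0,0,0],"yaw":0},
  {"jaw":0.07,"delta_pos":[0,0,0],"yaw":0},
])

```text
clock: 17.0
position: [0.5372, 0.0236, 0.295]
orientation: [-179.9, -0.0, 94.7]
ft_force: [1.1, 0.4, 0.4]
gripper_width: 0.793
finger_force: 0.0
```

```bash
cat > jar.py <<'E'
from h import *
np.set_printoptions(precision=4,suppress=True)
s=manip.read_state(); g=manip.grab_frame("wrist"); print(s["position"],s["orientation"],s["clock"])
D=np.load("w1.npy",allow_pickle=True).item()
c0,c1=cam(D["g"],D["s"]),cam(g,s)
i0,i1=D["g"]["frame"],g["frame"]; cv2.imwrite("pics/w8.png",i1)
def match(n,x,y,w,h,z,pts=0):
    t=i0[y:y+h,x:x+w]; m=40; X,Y=max(x-m,0),max(y-m,0); S=i1[Y:y+h+m,X:x+w+m]
    r=cv2.matchTemplate(S,t,cv2.TM_CCOEFF_NORMED); _,q,_,l=cv2.minMaxLoc(r); k=r[max(l[1]-1,0):l[1]+2,l[0]] ; 
    a=cast(c0,[(x+w/2,y+h/2)],z)[0]; b=cast(c1,[(X+l[0]+w/2,Y+l[1]+h/2)],z)[0]; print(n,round(q,3),"was",a[:2],"moved mm",(b-a)[:2]*1000)
match("jar lid",247,214,40,44,.082)
match("eggcup",313,130,48,50,.06)
match("plate rim",440,20,60,70,.018)
match("mug_b",128,165,80,60,.08)
match("tray end -y rail",238,236,24,16,.02)
E
python3 jar.py
```

```text
[0.5372 0.0236 0.295 ] [-179.948    -0.048    94.7071] 17.0
jar lid 0.704 was [ 0.5515 -0.0719] moved mm [ 0.6341 -9.6071]
eggcup 0.983 was [0.6243 0.0255] moved mm [-0.5832 -0.167 ]
plate rim 0.982 was [0.7777 0.1515] moved mm [-0.2686  0.1323]
mug_b 0.995 was [ 0.4361 -0.0308] moved mm [-0.4474  0.3284]
tray end -y rail 0.879 was [ 0.5326 -0.1164] moved mm [1.15   2.1687]
```

```bash
python3 - <<'E'
from h import *
a=cv2.imread("pics/w1.png");b=cv2.imread("pics/w8.png")
f=lambda i,w:cv2.resize(i,(w,560),interpolation=cv2.INTER_CUBIC)
cv2.imwrite("pics/c9.png",np.hstack([f(a[190:260,230:305],260*1),f(b[190:260,230:305],260),f(b[0:140,230:300],270)]))
E
```

```text
(no output)
```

View pics/c9.png

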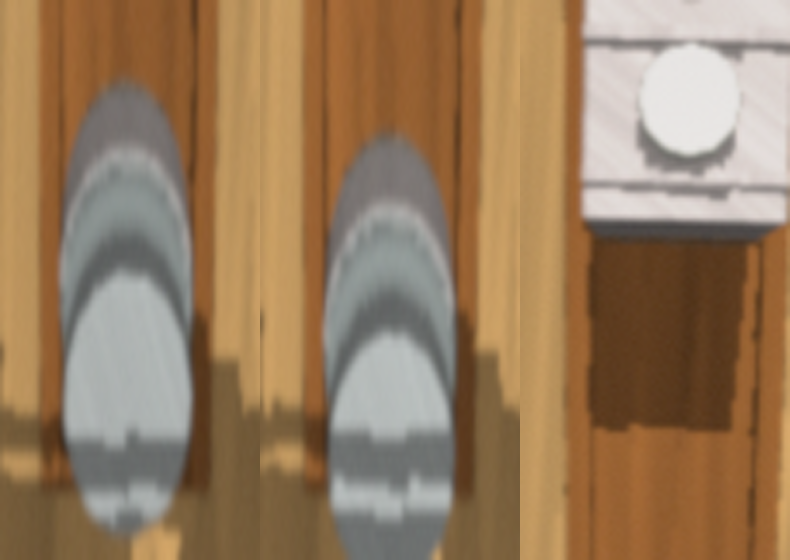

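The jar is upright but about 7 rows nearer the tray's −y end. The lid's top edge went from crop row 270 to 330, while the tray end stays at 488. The two cartons stand together. I'll work out the jar shift and put it back.

```bash
python3 - <<'E'
from h import *
np.set_printoptions(precision=4,suppress=True)
D=np.load("w1.npy",allow_pickle=True).item(); c0=cam(D["g"],D["s"])
s=manip.read_state(); c1=cam(manip.grab_frame("wrist"),s); print(s["position"])
X0=230+127/3.467; X1=230+(392-260)/3.467
for n,z,r0,r1 in (("lid edge",.086,270,331),("lid bottom",.086,533,None),("foot edge",.008,80,133)):
    a=cast(c0,[(X0,190+r0/8)],z)[0]; print(n,a[:2], cast(c1,[(X1,190+r1/8)],z)[0][:2] if r1 else "")
print("tray end inner",cast(c0,[(X0,190+488/8)],.02)[0],cast(c1,[(X1,190+489/8)],.02)[0])
E
```

```text
[0.5372 0.0239 0.2948]
lid edge [ 0.5496 -0.0546] [ 0.5505 -0.0629]
lid bottom [ 0.5531 -0.0968] 
foot edge [ 0.5507 -0.0546] [ 0.5516 -0.0632]
tray end inner [ 0.5563 -0.1255  0.02  ] [ 0.5568 -0.1246  0.02  ]
```

Emit:
play_rows([
  {"jaw":0.072,"delta_pos":[-0.04,0.002,0],"yaw":0},
  {"jaw":0.072,"delta_pos":[-0.04,0.002,0],"yaw":0},
  {"jaw":0.072,"delta_pos":[-0.032,0.002,0.02],"yaw":0},
  {"jaw":0.072,"delta_pos":[0,0,0.045],"yaw":1.2},
  {"jaw":0.072,"delta_pos":[0,0,0.045],"yaw":0},
  {"jaw":0.072,"delta_pos":[0,0,0.04],"yaw":0},
  {"jaw":0.072,"delta_pos":[0,0,0],"yaw":0},
  {"jaw":0.072,"delta_pos":[0,0,0],"yaw":0},
])

```text
clock: 17.9
position: [0.5529, -0.0876, 0.1453]
orientation: [-179.9, -0.0, 93.5]
ft_force: [0.5, -0.9, 0.3]
gripper_width: 0.82
finger_force: 0.0
```

Emit:
play_rows([
  {"jaw":0.072,"delta_pos":[0,0,0.04],"yaw":0},
  {"jaw":0.072,"delta_pos":[0,0,0.04],"yaw":0},
  {"jaw":0.072,"delta_pos":[0,0,0.025],"yaw":0},
  {"jaw":0.072,"delta_pos":[0,0,0.0085],"yaw":0},
  {"jaw":0.072,"delta_pos":[0,0,0],"yaw":0},
  {"jaw":0.072,"delta_pos":[0,0,0],"yaw":0},
])

```text
clock: 18.5
position: [0.5546, -0.0887, 0.0338]
orientation: [179.8, 0.0, 93.4]
ft_force: [0.3, -0.5, 0.4]
gripper_width: 0.816
finger_force: 0.0
```

Emit:
play_rows([
  {"jaw":0.045,"delta_pos":[0,0,0],"yaw":0},
  {"jaw":0.045,"delta_pos":[0,0,0],"yaw":0},
  {"jaw":0.045,"delta_pos":[0,0,0],"yaw":0},
  {"jaw":0.045,"delta_pos":[0,0,0],"yaw":0},
  {"jaw":0.045,"delta_pos":[0,0,0],"yaw":0},
], squeeze=15)

```text
clock: 19.0
position: [0.5526, -0.0892, 0.0324]
orientation: [-180.0, 0.0, 93.4]
ft_force: [-1.5, -0.7, 6.6]
gripper_width: 0.535
finger_force: 15.0
```

Emit:
play_rows([
  {"jaw":0.045,"delta_pos":[0,0,-0.002],"yaw":0},
  {"jaw":0.045,"delta_pos":[0.004,0,0],"yaw":0},
  {"jaw":0.045,"delta_pos":[0.0045,0,0],"yaw":0},
  {"jaw":0.045,"delta_pos":[0,0,0],"yaw":0},
  {"jaw":0.045,"delta_pos":[0,0,0],"yaw":0},
  {"jaw":0.045,"delta_pos":[0,0,0],"yaw":0},
])

```text
clock: 19.6
position: [0.5523, -0.0805, 0.0337]
orientation: [-180.0, 0.0, 93.4]
ft_force: [-0.9, -0.4, -1.8]
gripper_width: 0.539
finger_force: 15.0
```

Emit:
play_rows([
  {"jaw":0.045,"delta_pos":[0,0,0.0015],"yaw":0},
  {"jaw":0.045,"delta_pos":[0,0,0],"yaw":0},
  {"jaw":0.045,"delta_pos":[0,0,0],"yaw":0},
])

```text
clock: 19.9
position: [0.5525, -0.0806, 0.0325]
orientation: [180.0, 0.0, 93.4]
ft_force: [-0.7, 0.4, 0.7]
gripper_width: 0.536
finger_force: 15.0
```

Release, rise and return to the check pose.

Emit:
play_rows([
  {"jaw":0.06,"delta_pos":[0,0,0],"yaw":0},
  {"jaw":0.072,"delta_pos":[0,0,0],"yaw":0},
  {"jaw":0.072,"delta_pos":[0,0,0],"yaw":0},
  {"jaw":0.072,"delta_pos":[0,0,0],"yaw":0},
  {"jaw":0.072,"delta_pos":[0,0,-0.02],"yaw":0},
  {"jaw":0.072,"delta_pos":[0,0,-0.045],"yaw":0},
  {"jaw":0.072,"delta_pos":[0,0,-0.045],"yaw":0},
  {"jaw":0.072,"delta_pos":[0,0,-0.045],"yaw":0},
])

```text
clock: 20.7
position: [0.5519, -0.0804, 0.1888]
orientation: [-180.0, -0.0, 93.4]
ft_force: [1.2, -0.2, -0.8]
gripper_width: 0.813
finger_force: 0.0
```

Emit:
play_rows([
  {"jaw":0.072,"delta_pos":[0,0,-0.045],"yaw":-1.2},
  {"jaw":0.072,"delta_pos":[0,0,-0.045],"yaw":0},
  {"jaw":0.072,"delta_pos":[0.035,-0.002,-0.018],"yaw":0},
  {"jaw":0.072,"delta_pos":[0.035,-0.002,0],"yaw":0},
  {"jaw":0.072,"delta_pos":[0.034,-0.002,0],"yaw":0},
  {"jaw":0.072,"delta_pos":[0,0,0],"yaw":0},
  {"jaw":0.072,"delta_pos":[0,0,0],"yaw":0},
  {"jaw":0.072,"delta_pos":[0,0,0],"yaw":0},
])

```text
clock: 21.5
position: [0.5381, 0.0212, 0.295]
orientation: [-180.0, 0.1, 94.5]
ft_force: [1.0, -0.5, -1.1]
gripper_width: 0.819
finger_force: 0.0
```

```bash
python3 jar.py; python3 - <<'E'
from h import *
b=cv2.imread("pics/w8.png"); a=cv2.imread("pics/w1.png")
print("col 266 w1/w8 rows 190-240",a[190:240,262:270].mean((1,2)).astype(int).tolist(),b[190:240,262:270].mean((1,2)).astype(int).tolist())
print("carton top edge rows 40-75",b[40:75,250:258].mean((1,2)).astype(int).tolist())
B=manip.grab_frame("side")["frame"]; b0=cv2.imread("pics/side0.png")
x,y,w,h=219,190,24,40
r=cv2.matchTemplate(B[y-8:y+h+8,x-8:x+w+8],b0[y:y+h,x:x+w],cv2.TM_CCOEFF_NORMED);_,q,_,l=cv2.minMaxLoc(r)
print("standing",q,l[0]-8,l[1]-8)
E
```

```text
[0.5381 0.0212 0.295 ] [-179.9647    0.0724   94.4865] 21.5
jar lid 0.969 was [ 0.5515 -0.0719] moved mm [ 1.357  -0.7997]
eggcup 0.995 was [0.6243 0.0255] moved mm [-0.1526  0.1128]
plate rim 0.963 was [0.7777 0.1515] moved mm [ 0.2369 -0.4316]
mug_b 0.997 was [ 0.4361 -0.0308] moved mm [0.2919 0.2876]
tray end -y rail 0.971 was [ 0.5326 -0.1164] moved mm [1.4713 0.643 ]
col 266 w1/w8 rows 190-240 [90, 90, 89, 90, 89, 89, 89, 88, 89, 92, 98, 104, 111, 113, 113, 113, 114, 121, 139, 156, 149, 138, 134, 140, 144, 145, 141, 134, 123, 108, 97, 95, 99, 115, 148, 176, 180, 179, 178, 177, 177, 177, 177, 176, 176, 176, 176, 175, 176, 176] [94, 94, 93, 93, 93, 93, 92, 93, 95, 102, 112, 117, 117, 117, 117, 120, 133, 153, 159, 150, 139, 140, 146, 150, 149, 144, 134, 120, 109, 102, 100, 106, 131, 168, 183, 185, 184, 185, 184, 184, 183, 183, 183, 183, 183, 183, 183, 182, 182, 182]
carton top edge rows 40-75 [208, 183, 151, 152, 191, 214, 217, 217, 217, 214, 193, 135, 87, 74, 73, 71, 60, 55, 61, 62, 61, 62, 61, 62, 62, 62, 62, 61, 61, 61, 61, 61, 61, 61, 61]
standing 0.9073320627212524 0 0
```

```bash
python3 - <<'E'
from bench import manip
print(manip.hand_in())
E
```

```text
the job is handed in; nothing more can be done
None
```

The fallen carton is upright, cap up, and touching the standing carton, which hasn't visibly moved; I knocked the jam jar about 9 mm along the tray while tipping the carton up, put it back to within about 1 mm, and handed in (verdict not shown) at about 22 s.

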